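# Leak check on a shielded receiver case

## Robot

A 6-joint arm with a two-finger parallel gripper is mounted at the origin on the work surface. World frame = base frame: x ahead of the robot, y to its left, z up, the work surface at z = 0. Lengths are in m, angles in rad, forces in N, time in s.
With the tool pointing down it reaches from about 0.325 to 0.9 m from the base axis. Payload 6.1 kg.
Tool frame: the origin (TCP) lies at the very end of the fingers, on their centre line; the grasp point (between the pads) lies 19 mm behind it; z points along the fingers, y is the line along which they close (so a half turn about z gives the same grasp; the last joint's range is limited). The gripper opens to 87 mm and grips with 3 to 60 N. Pads are 19 mm wide; open, the fingers measure 117 mm over their backs; the gripper's body (75 mm by 190 mm) begins 51 mm behind the grasp point.
Start: joints at [-1.326, 0.22, 1.526, -0, 1.395, -0.126], TCP at [0.226, -0.583, 0.223] pointing down, gripper open.
Joint ranges: [-2.98, 2.98], [-0.91, 2.08], [0.09, 2.57], [-1.24, 4.39], [0.2, 2.65], [-2.68, 2.68]. Speed limits (rad/s): [2.57, 2.57, 3.01, 3.14, 3.14, 3.14].

## Interface

Orientations are given as a unit quaternion [x, y, z, w].
In Python, from cell import bot gives the robot as it stands. Calls block until the motion is done:
- bot.move_ptp(position, orientation): joint-space move of the TCP to a pose.
- bot.move_l(position, max_speed=0.15, frame=None, force_limit=None): straight line of the TCP; frame=None keeps the orientation; max_speed is the mean speed in m/s. With force_limit (N) it stops when the force on the tool has changed by that much, and returns True; else False.
- bot.goto_joints(angles): joint-space move.
- bot.gripper_open() and bot.gripper_close(f_grip=None): open the fingers fully, or close them until they stop; f_grip is the grip in N (None keeps the last).
- bot.dwell(seconds).
- bot.inverse_kinematics(position, orientation): joint angles nearest the present ones, or None.
- bot.state(): the state.
- bot.capture(name): name is "scene" or "top"; returns a dict with "pixels" (480x640x3 uint8, red, green, blue), "mtx" (3x3 intrinsics, pixels), "rvec" (rotation vector, rad) and "tvec" (3), from world to camera coordinates, as OpenCV has them. Camera axes: x right, y down, z forward; pixel columns grow to the right and rows downward; lengths in m; the calibration is good to about 2 mm. A picture is of the moment at which its call begins. There is no depth.
A pose or a line that the arm cannot do raises bot.Unreachable and nothing moves.
- bot.close_job(): hands the job in; it is judged then, once.
The state is a dict: "clock": time; "qpos": joint angles; "qvel": joint speeds; "joint_torque": joint torques, N m; "position": TCP position; "eef_rot": TCP orientation; "wrist_force": force on the tool from outside, world axes, zero at the start; "moment": the same for the moment, N m; "opening": opening from 0.0 (shut) to 1.0 (fully open); "grasp_force": force on a finger pad.
Only numpy, scipy, OpenCV 4.12 (cv2) and the standard library are available. Lean on these libraries where they do the work, as an engineer would, in place of code of your own. Each camera call takes 0.05 s, during which the arm holds its last target. There are 200 camera calls.

## Task

First lower the open sloping lid of the blue test case fully shut without slamming it. Then take the orange spring-tipped probe out of its stand and hold its tip on the red spot on the lid, with the probe square to the sloping lid and pressed lightly so that the spring tip is about half in. Finish while still holding the probe there like that, and leave the feed horn, compass, spirit level and dish clamp where they are.

Things in the scene. Friction and masses are not known exactly. Their poses are not given: they have to be found in the camera images.
- case: Blue wedge-shaped steel case, fixed, 170 (x) x 180 (y) mm, open under its lid; front wall (-x) 50 mm high, back wall (+x) 108 mm high, so the rim and the shut lid slope down to the front by 0.33 rad. Origin: centre of the underside; z up. The chrome latch (keeper on the front, tongue on the lid) needs no operating.
- lid (a joint): Hinge of the grey metal lid, rad: 0 = shut on the rim, grows as it opens upward about the back rim; starts at 0.9 to 1.35. Flat plate, 185 mm from hinge to free front edge, 186 mm wide, 6 mm thick, 0.25 kg; a latch tongue 28 mm wide hangs 16 mm below mid free edge. The hinge is stiff: the lid stays where left; 1 to 4 N on its outer face near the free edge pushes it down.
- lid_hinge (a point): Middle of the hinge line, at the plate's underside and the case's back top rim (108 mm above the table). Turns with the lid: x lies in the plate, from free edge to hinge (plate spans x = -0.185 to 0), y along the hinge line, z out of the lid's outer (upper) face, which is at z = 6 mm.
- red_spot (a point): Centre of the red disc (22 mm across, in a white ring 30 mm across) on the lid's outer face, 90 mm from the hinge line and 40 mm to the +y side of the lid's middle. Axes as for the lid hinge: z is the lid's outward normal. The blue disc of the same size, 40 mm to the -y side, is not the one wanted.
- stand: Grey block 70 x 70 x 66 mm, fixed to the table, with an upright round through-hole 17 mm wide in which the probe hangs by its collar. Origin: centre of the underside.
- probe: Hand probe, 70 to 120 g, upright in the stand. Origin: centre of the barrel's lower end; z along its axis to the handle. Steel barrel 12 mm across, z 0 to 46 mm; black collar 26 mm across, z 46 to 52, resting on the stand; orange handle 20 x 20 mm square (faces square to its x and y), z 52 to 126; black cap 14 mm across to z 132. Brass spring tip ends at z = -14 mm when free.
- probe_tip (a point): The rounded outer end (radius 4 mm) of the probe's spring tip, on the probe's axis, 14 mm beyond the barrel's end when free. Axes as the probe's.
- plunger (a joint): How far the spring tip is pushed into the barrel, m: 0 = free, 0.012 = fully in. It starts to move at 1 N and needs 0.35 N more for each mm: 3.1 N at half (6 mm), 5.3 N when fully in.
- feed_horn: Weathered white plastic feed horn standing mouth up on a 62 mm square metal flange, 96 mm across the mouth, 110 mm high, 0.3 kg. Origin: centre of the underside. Bystander.
- compass: Round yellow plastic compass lying flat, 68 mm across, 14 mm high, with a lug on one side. Origin: centre of the underside. Bystander.
- spirit_level: Brass spirit level, 22 x 180 x 40 mm, long along its y. Origin: centre of the underside. Bystander.
- dish_clamp: Galvanised dish clamp: plate 30 x 90 mm with an upright U-bolt 60 mm high. Origin: centre of the underside. Bystander.
There are look-alikes about, which are no part of the job. Of the things that look like the probe, the largest one is meant.

How it is judged:
By the outcome, as a careful person would: the job done as asked, in the order asked, and still so for the second after the job is handed in, while the arm keeps its last pose, push and grip.
It also fails if it takes over 54 s, if anything falls off the work surface, if the arm or the gripper's body presses on something with over 40 N, if the wrist force passes 120 N, or if a joint passes its speed limit or range.

## Working session

There is one attempt and no reset: what is moved stays moved. The work goes in short steps, each a Python script; the robot and the scene stay as the last script left them, time stands still between calls to the robot, and variables do not carry over. Pictures are saved under pics/ and viewed, at most 10 in all, crops included, and the job is handed in when it is done.

```bash
mkdir -p pics; ls; python3 - <<'E'
from cell import bot
import cv2,pickle
for n in("scene","top"):
    c=bot.capture(n); pickle.dump(c,open(n+".pkl","wb"))
    cv2.imwrite(f"pics/{n}0.png",c["pixels"][:,:,::-1])
    R=cv2.Rodrigues(c["rvec"])[0]; print(n,(-R.T@c["tvec"].ravel()).round(3),c["mtx"].round(1).tolist())
print(bot.state())
E
```

```text
pics
scene [1.06  0.632 0.678] [[454.7, 0.0, 317.0], [0.0, 454.7, 245.1], [0.0, 0.0, 1.0]]
top [0.366 0.035 1.027] [[491.7, 0.0, 316.0], [0.0, 491.7, 241.8], [0.0, 0.0, 1.0]]
{'clock': 0.1, 'qpos': array([-1.32609729e+00,  2.21183680e-01,  1.52753063e+00, -1.90578542e-05,
        1.39467797e+00, -1.26103368e-01]), 'qvel': array([ 0.00040044, -0.00288644, -0.00271565,  0.00221503, -0.00072496,
       -0.0014304 ]), 'joint_torque': array([ 1.65863976e-04, -4.95946634e+01, -3.88517976e+01,  7.01617333e-02,
        5.15586580e-02, -6.90742149e-05]), 'position': array([ 0.22632594, -0.5819684 ,  0.22150613]), 'eef_rot': array([ 9.82861665e-01,  1.84342449e-01, -6.26892433e-05, -8.97675784e-04]), 'wrist_force': array([ 0.35483684, -0.68542338, -0.66252177]), 'moment': array([-0.00757965,  0.00376472,  0.01778809]), 'grasp_force': 0.0, 'opening': 0.9967015609174804}
```

View pics/scene0.png

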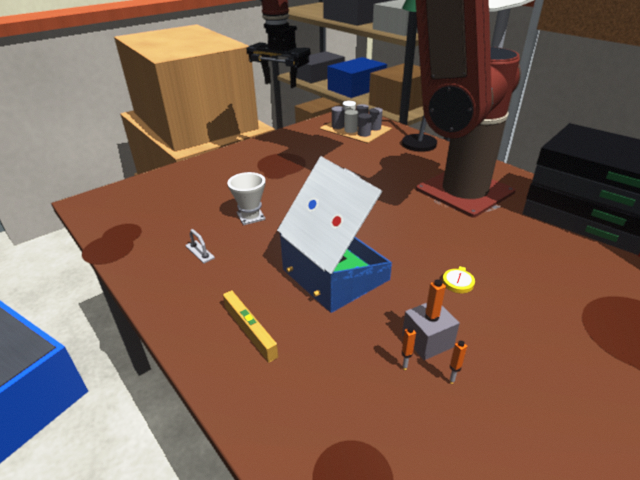

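View pics/top0.png

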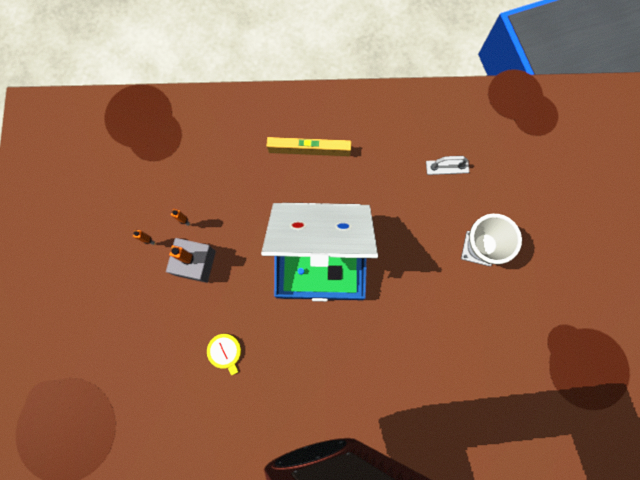

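Candidates for the probe, by scene pixel: the one in the stand at (435,300), a small one at (409,345) and a small one at (458,358). In the top view they are at (180,255), (178,215) and (142,236). The largest is the one in the stand. The lid is open with the red spot at scene (336,221). I'll check this in a close crop.

```bash
python3 - <<'E'
import cv2,pickle,numpy as np
t=pickle.load(open("top.pkl","rb"))["pixels"];s=pickle.load(open("scene.pkl","rb"))["pixels"]
def crop(im,x,y,w,h,W=400,H=300): return cv2.resize(im[y:y+h,x:x+w],(W,H),interpolation=cv2.INTER_CUBIC)
a=np.hstack([crop(t,130,200,100,75*1+15,400,300),crop(t,255,198,132,108)])
b=np.hstack([crop(s,380,265,108,120),crop(s,265,145,140,170)])
cv2.imwrite("pics/crop1.png",np.vstack([a,b])[:,:,::-1])
E
```

```text
(no output)
```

View pics/crop1.png

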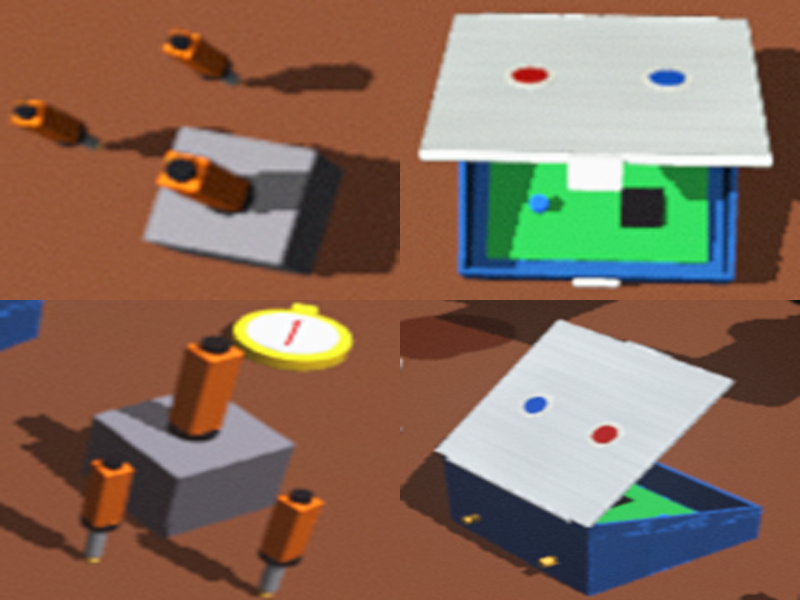

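The crop confirms it: the handle in the stand is clearly the largest, and the other two are small upright look-alikes. The lid corners, spots and stand corners are readable, so I'll fit the poses.

```bash
cat > fit.py <<'E'
import cv2,pickle,numpy as np
from scipy.optimize import least_squares,minimize
from scipy.spatial.transform import Rotation as Ro
def load(n): return pickle.load(open(n+".pkl","rb"))
T,S=load("top"),load("scene")
def proj(c,P): return cv2.projectPoints(np.float64(P).reshape(-1,1,3),c["rvec"],c["tvec"],c["mtx"],None)[0].reshape(-1,2)
def place(p,P): return np.asarray(P,float)@Ro.from_euler('z',p[2]).as_matrix().T+[p[0],p[1],0]
def lidpts(p,P): # lid-frame pts -> world ; p=x,y,yaw,q
    L=np.asarray(P,float)@Ro.from_euler('y',0.33*-1+p[3]).as_matrix().T
    return place(p,L+[.085,0,.108])
def blob(c,box,f):
    x,y,w,h=box; I=c["pixels"][y:y+h,x:x+w].astype(float); m=f(I); 
    yy,xx=np.mgrid[:h,:w]; return np.array([(xx*m).sum()/m.sum()+x,(yy*m).sum()/m.sum()+y])
E
cat > m1.py <<'E'
from fit import *
red=lambda I:(I[...,0]>1.8*I[...,2])&(I[...,0]>110)
blu=lambda I:(I[...,2]>1.6*I[...,0])&(I[...,2]>100)
rT,bT=blob(T,(285,215,25,20),red),blob(T,(330,215,25,20),blu)
rS,bS=blob(S,(325,210,23,23),red),blob(S,(303,196,20,18),blu); print(rT,bT,rS,bS)
lp=[[-.09,.04,.006],[-.09,-.04,.006],[0,.093,.006],[0,-.093,.006],[-.185,.093,.006],[-.185,-.093,.006]]
cT=np.array([rT,bT,[273.2,203.4],[369.5,204.8],[261.6,252.7],[377.8,253.8]])
iS=[0,1,3,2,5,4]
cS=np.array([rS,bS,[278,231.7],[331.5,272.5],[321,156.3],[382.3,191.5]])
fr=[[-.085,.09,.05],[-.085,-.09,.05]]; cF=np.array([[274.8,297],[365.6,297.7]])
w=np.array([3,3,1,1,1,1])[:,None]
def res(p):
    W=lidpts(p,lp); return np.r_[((proj(T,W)-cT)*w).ravel(),((proj(S,W[iS])-cS)*w).ravel(),(proj(T,place(p,fr))-cF).ravel()]
# lid rotation sign: opening raises free edge (-x): Ry(+) sends -x to +z ; shut slope: free edge lower => Ry(-.33)
r=least_squares(res,[.4,.03,0,1.1],loss='soft_l1'); print("case",r.x.round(4)); print(res(r.x).reshape(-1,2).round(1).tolist())
st=[[.035,.035,.066],[.035,-.035,.066],[-.035,-.035,.066],[-.035,.035,.066]]
sT=np.array([[175,238.1],[209.5,244.4],[200.75,279.5],[166.25,272]])
sS=np.array([[404.8,311.8],[459.1,323],[428.1,337]])
def r2(p,k):
    W=place(p,st); return np.r_[(proj(T,W)-sT).ravel(),(proj(S,W[k])-sS).ravel()]
# scene camera at +x,+y: left=-y..., nearest=(+,+), left=(+,-), right=(-,+)
k=[1,3,0]
q=least_squares(lambda p:r2(p,k),[.36,.3,-.17]); print("stand",q.x.round(4),r2(q.x,k).reshape(-1,2).round(1).tolist())
# probe: silhouette fit of orange handle
def om(c,box):
    x,y,w,h=box; I=c["pixels"][y:y+h,x:x+w].astype(float)
    m=(I[...,0]>1.9*I[...,1])&(I[...,2]<.35*I[...,0])&(I[...,0]>60)
    return m
boxT=(160,240,36,28); boxS=(422,272,28,54)
masks=[(T,boxT,om(T,boxT)),(S,boxS,om(S,boxS))]
for _,_,m in masks: print("\n".join("".join(".#"[int(v)] for v in r) for r in m))
hb=np.array([[a,b,z] for a in(-.01,.01) for b in(-.01,.01) for z in(.072,.146)])
ct=np.array([[.007*np.cos(a),.007*np.sin(a),z] for a in np.arange(0,6.28,.4) for z in(.146,.152)])
def sil(c,box,p):
    x,y,w,h=box;K=8
    f=lambda P:cv2.convexHull((((proj(c,place(p,P))-[x,y]+.5)*K)).astype(np.int32))
    m=np.zeros((h*K,w*K),np.uint8); cv2.fillPoly(m,[f(hb)],1); cv2.fillPoly(m,[f(ct)],0)
    return cv2.resize(m.astype(np.float32),(w,h),interpolation=cv2.INTER_AREA)
def cost(p): return sum(np.abs(sil(c,b,p)-m).sum() for c,b,m in masks)
best=min((minimize(cost,[q.x[0],q.x[1],y0],method='Nelder-Mead',options=dict(initial_simplex=np.array([q.x[0],q.x[1],y0])+np.array([[0,0,0],[.006,0,0],[0,.006,0],[0,0,.2]]))) for y0 in np.arange(-.8,.8,.2)),key=lambda r:r.fun)
print("probe",best.x.round(4),best.fun)
for y0 in np.arange(-.8,.8,.1): print(round(y0,1),round(cost([best.x[0],best.x[1],y0]),1),end=' ')
E
python3 m1.py
```

```text
[297.5        224.69230769] [342.71698113 225.58490566] [336.31746032 220.79365079] [311.94230769 203.96153846]
case [ 0.5325  0.0351 -0.0309  1.1944]
[[-0.2, 2.7], [-0.1, 1.3], [-0.8, 0.5], [-0.7, 0.0], [-0.2, -0.2], [-0.1, -0.1], [-0.7, 0.7], [-1.2, 1.6], [-1.6, -1.3], [-1.5, 0.8], [-2.3, -0.7], [-2.3, -2.2], [-0.5, 0.3], [-0.5, 0.7]]
stand [ 0.5293  0.2993 -0.2112] [[-0.5, 0.1], [-1.1, 0.3], [-0.7, -0.5], [-0.5, 0.3], [-0.8, -0.6], [-0.6, -0.7], [-0.4, -0.8]]
....................................
....................................
....................................
....................................
...........#........................
...........#........................
..........##........................
...............##.#.................
..................####..............
..................#####.............
...................#####............
...................#######..........
...................########.........
.........#........###########.......
................##.#############....
...................#############....
.............###...#############....
....
[... 1473 characters left out ...]
..
.....#############..........
.....#############..........
....##############..........
....##############..........
.....#############..........
.....############...........
......###########...........
.......##########...........
........#######.............
........#####...............
............................
............................
............................
............................
............................
............................
............................
probe [0.5288 0.3007 0.8489] 171.25
-0.8 181.8 -0.7 172.6 -0.6 179.9 -0.5 182.5 -0.4 193.0 -0.3 203.3 -0.2 211.2 -0.1 219.8 -0.0 218.2 0.1 216.2 0.2 214.7 0.3 208.5 0.4 215.0 0.5 233.6 0.6 227.4 0.7 194.0
```

```bash
python3 - <<'E'
from fit import *
a=cv2.resize(T["pixels"][240:270,160:200],(533,400),interpolation=cv2.INTER_NEAREST)
b=cv2.resize(S["pixels"][274:329,420:452],(256,440),interpolation=cv2.INTER_NEAREST)[:400]
cv2.imwrite("pics/crop2.png",np.hstack([a,b])[:,:,::-1])
for y in(248,252,255): print(T["pixels"][y,165:195:2].tolist())
E
```

```text
[[152, 88, 58], [154, 86, 60], [151, 89, 59], [172, 104, 46], [74, 49, 41], [51, 36, 37], [85, 45, 25], [210, 99, 21], [238, 120, 36], [133, 117, 115], [179, 175, 183], [180, 174, 183], [180, 176, 182], [177, 175, 181], [179, 178, 183]]
[[152, 88, 56], [151, 88, 59], [179, 97, 52], [198, 107, 38], [36, 35, 40], [39, 39, 44], [29, 31, 33], [135, 56, 8], [108, 45, 5], [82, 36, 10], [79, 32, 2], [84, 45, 28], [117, 99, 101], [127, 122, 130], [130, 130, 131]]
[[154, 91, 62], [151, 86, 59], [195, 104, 55], [243, 139, 44], [254, 147, 25], [246, 140, 30], [255, 162, 31], [241, 125, 22], [79, 33, 7], [81, 35, 8], [80, 36, 9], [77, 34, 7], [79, 32, 1], [71, 31, 8], [64, 64, 68]]
```

View pics/crop2.png

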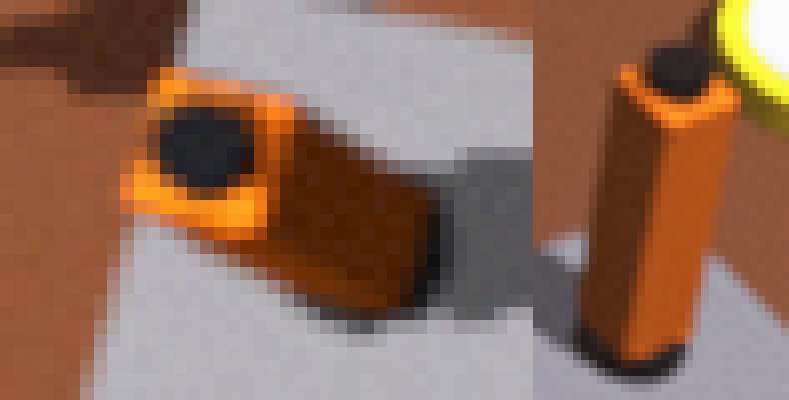

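The crop shows the handle square-on at a yaw close to the stand's. The left panel (top view) gives the top-face corners and the right panel (scene view) gives three base corners. I'll refine the probe fit, then shut the lid along its arc.

```bash
cat > m2.py <<'E'
from fit import *
from cell import bot
pt=np.array([[.01,.01,.146],[.01,-.01,.146],[-.01,-.01,.146],[-.01,.01,.146],[0,0,.152]])
cT=np.array([[172,245.4],[182.3,247.7],[179.9,257.9],[169.4,255.2],[175.4,251]])-.5
ps=np.array([[.01,-.01,.072],[.01,.01,.072],[-.01,.01,.072],[0,0,.150]])
cS=np.array([[426.1,314],[431.9,318.6],[439.6,317.1],[438.1,282.8]])-.5
f=lambda p:np.r_[(proj(T,place(p,pt))-cT).ravel(),(proj(S,place(p,ps))-cS).ravel()]
r=least_squares(f,[.529,.3,-.2],loss='soft_l1',x_scale=[.01,.01,.1]); print("probe",r.x.round(4),f(r.x).reshape(-1,2).round(1).tolist())
def back(c,uv,z):
    R=cv2.Rodrigues(c["rvec"])[0];d=R.T@np.linalg.inv(c["mtx"])@[*uv,1];o=-R.T@c["tvec"].ravel();return (o+d*(z-o[2])/d[2])[:2].round(3)
print("small",back(T,(153.8,242.9),0),back(T,(188,223.4),0),back(S,(458-4,383),0),back(S,(405,368),0),"horn",back(T,(480,250),0),"compass",back(T,(224,351),.014),"level",back(T,(309,145),.04))
q=Ro.from_matrix(np.array([[1,0,0],[0,-1,0],[0,0,-1]]))
def ori(yaw,tilt=0): return (Ro.from_euler('z',yaw)*Ro.from_euler('y',-tilt)*q).as_quat()
for P,o in(((.529,.3,.09),ori(-.2)),((.5,.075,.164),ori(-.03,.33)),((.46,.035,.1),ori(-.03)),((.52,.035,.25),ori(-.03))): print(bot.inverse_kinematics(P,o))
E
python3 m2.py
```

```text
probe [ 0.5293  0.2996 -0.2114] [[-0.2, 0.1], [0.1, -0.1], [-0.2, 0.3], [-0.3, 0.9], [-0.6, 0.2], [-2.0, -0.6], [-0.9, 1.8], [0.2, -0.5], [-0.3, 0.3]]
small [0.576 0.39 ] [0.617 0.318] [0.568 0.393] [0.609 0.316] horn [ 0.546 -0.303] compass [0.347 0.233] level [0.774 0.054]
[ 3.86274881e-01  3.06373965e-01  1.68378528e+00 -4.44089210e-16
  1.15143341e+00  2.15707121e+00]
[-6.92526138e-04 -2.86508674e-01  2.16882058e+00 -1.18505926e-02
  9.29446061e-01  1.60561343e+00]
[-9.52717169e-02 -4.68721264e-02  2.05532422e+00 -4.44089210e-16
  1.13314056e+00  1.50552461e+00]
[-8.41839146e-02 -4.74179009e-02  1.76057042e+00 -4.44089210e-16
  1.42844014e+00  1.51661241e+00]
```

```bash
cat > h.py <<'E'
import numpy as np
from scipy.spatial.transform import Rotation as Ro
from cell import bot
q0=Ro.from_matrix(np.diag([1.,-1,-1]))
def ori(yaw,tilt=0): return (Ro.from_euler('z',yaw)*Ro.from_euler('y',-tilt)*q0).as_quat()
CX,CY,YAW,Q=.5325,.0351,-.0309,1.1944
def case(x,y,z): return (Ro.from_euler('z',YAW).apply([x,y,z])+[CX,CY,0])
def push(phi,s=.165,up=0,hw=.0095):
    x=-s*np.cos(phi); n=np.array([np.sin(phi),np.cos(phi)])
    zf=lambda X:(.006-n[0]*X)/n[1]     # face: n.(X,Z)=.006
    return case(.085+x,0,.108+max(zf(x-hw),zf(x+hw))+up)
E
python3 - <<'E'
from h import *
bot.gripper_close(10)
p=bot.state()["position"]; bot.move_l([p[0],p[1],.36],max_speed=.3)
o=ori(YAW); phi0=Q-.33
bot.move_ptp(push(phi0,up=.08),o)
f0=bot.state()["wrist_force"]; print("f0",f0.round(2),bot.state()["clock"])
bot.move_l(push(phi0,up=.02),max_speed=.1)
for phi in np.r_[np.linspace(phi0-.1,-.25,9)]:
    hit=bot.move_l(push(phi),max_speed=.07,force_limit=15)
    s=bot.state(); print(round(phi,2),hit,(s["wrist_force"]-f0).round(1),(s["position"]-push(phi)).round(4))
    if hit: break
else:
    hit=bot.move_l(push(-.33,up=-.008),max_speed=.025,force_limit=9)
    s=bot.state(); print("end",hit,(s["wrist_force"]-f0).round(1),(s["position"]-push(-.33)).round(4),s["clock"])
E
```

```text
f0 [0.2  0.2  0.64] 4.65
0.76 False [ 0.9 -0.4 -0.7] [-0.0001 -0.     -0.0003]
0.64 False [-0.7 -0.7 -1.4] [-0.0003  0.     -0.0003]
0.51 False [ 0.3  0.2 -0.6] [-0.0005  0.0001 -0.0006]
0.38 False [-0.1 -1.1 -1. ] [-0.0005  0.0001 -0.0006]
0.26 False [-0.  -0.5 -0. ] [-0.0006  0.0001 -0.0007]
0.13 False [-1.3 -0.2 -0.3] [-0.0006  0.0001 -0.0007]
0.0 False [-0.3 -0.6 -0.5] [-0.0005  0.0001 -0.0007]
-0.12 False [-0.5 -0.7 -0.3] [-0.0006  0.0001 -0.0007]
-0.25 False [ 0.3 -0.5 -0.7] [-0.0005  0.     -0.0007]
end True [-2.9 -0.6  7.1] [-0.0008 -0.     -0.0006] 10.325
```

```bash
python3 - <<'E'
from h import *
import cv2,pickle
p=bot.state()["position"]; bot.move_l(p+[0,0,.03],max_speed=.1)
bot.gripper_open()
bot.move_ptp([.45,.25,.30],ori(-.2114))
for n in("scene","top"):
    c=bot.capture(n); pickle.dump(c,open(n+".pkl","wb"))
t=pickle.load(open("top.pkl","rb"))["pixels"];s=pickle.load(open("scene.pkl","rb"))["pixels"]
a=cv2.resize(t[190:310,150:390],(800,400)[:2],interpolation=cv2.INTER_CUBIC)[:, :]
cr=lambda im,x,y,w,h:cv2.resize(im[y:y+h,x:x+w],(400,300),interpolation=cv2.INTER_CUBIC)
cv2.imwrite("pics/lid.png",np.vstack([np.hstack([cr(t,255,198,132,108),cr(s,265,145,140,170)]),np.hstack([cr(t,100,190,240,180),cr(s,240,100,280,210)])])[:,:,::-1])
print(bot.state()["clock"])
E
```

```text
13.5417
```

View pics/lid.png

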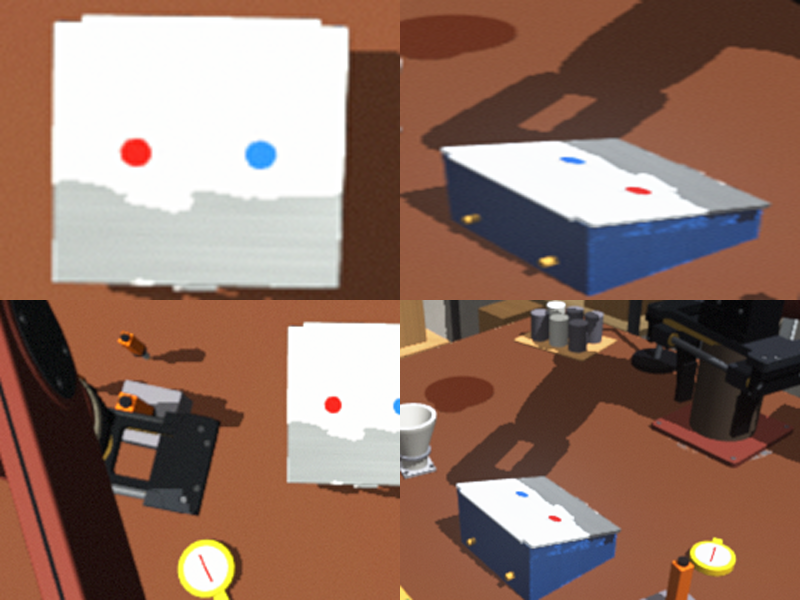

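The picture shows the lid flat on the rim, with the red spot at scene about (348,253) and top about (300,253). I'll measure the spot again and pick up the probe.

```bash
cat > m3.py <<'E'
from fit import *
red=lambda I:(I[...,0]>1.8*I[...,2])&(I[...,0]>1.8*I[...,1])&(I[...,0]>110)
blu=lambda I:(I[...,2]>1.4*I[...,0])&(I[...,2]>100)
o=np.array([blob(T,(292,243,17,18),red),blob(T,(333,244,17,18),blu),blob(S,(340,247,17,11),red),blob(S,(317,230,16,10),blu)]); print(o.round(1).tolist())
lp=[[-.09,.04,.006],[-.09,-.04,.006]]
c=np.array([[262+10.2,205.6],[370,207.6],[272.2,299],[367,301.5]])
f=lambda p:np.r_[(proj(T,lidpts(p,lp))-o[:2]).ravel(),(proj(S,lidpts(p,lp))-o[2:]).ravel()]
for fix in(True,False):
    g=(lambda p:f([*p[:3],0])) if fix else f
    r=least_squares(g,[.5325,.0351,-.03]+([] if fix else [0]),x_scale=[.01,.01,.1]+([] if fix else [.1])); print(r.x.round(4),g(r.x).reshape(-1,2).round(1).tolist())
    p=[*r.x[:3],0] if fix else r.x; print("red",lidpts(p,lp)[0].round(4))
E
python3 m3.py
python3 - <<'E'
from h import *
x,y,w=.5293,.2996,-.2114
o=ori(w)
bot.move_ptp([x,y,.21],o)
f0=bot.state()["wrist_force"]
print(bot.move_l([x,y,.090],max_speed=.12,force_limit=10))
bot.gripper_close(25)
s=bot.state(); print(s["opening"],s["grasp_force"],s["position"].round(4),(s["wrist_force"]-f0).round(1),s["moment"].round(2),s["clock"])
E
```

```text
[[299.3, 252.5], [340.5, 253.4], [348.0, 252.5], [325.0, 235.4]]
[ 0.5329  0.0353 -0.0426] [[0.1, 0.5], [-0.0, 0.5], [-0.4, 0.7], [-0.5, 0.7]]
red [0.5325 0.0753 0.0845]
[ 0.5337  0.0357 -0.0437  0.0271] [[-0.2, 0.2], [-0.2, 0.2], [-0.3, -0.0], [-0.4, -0.1]]
red [0.5327 0.0758 0.0869]
False
0.22350448576176973 24.999939372064546 [0.5293 0.2996 0.09  ] [-0.3 -1.2 -0.8] [ 0.03 -0.01 -0.02] 16.3667
```

```bash
cat >> h.py <<'E'
SP=np.array([.5323,.0753,.0843]); Y2=-.04; TL=.33
OT=ori(Y2,TL); NRM=-Ro.from_quat(OT).apply([0,0,1])
def hold(d): return SP+NRM*(.084+d)   # d = free tip's height over the spot
def favg(n=20):
    F=[]
    for _ in range(n):
        bot.dwell(.02); F.append(bot.state()["wrist_force"])
    F=np.array(F); return F.mean(0),F.std(0)
E
python3 - <<'E'
from h import *
import cv2,pickle
bot.move_l([.5293,.2996,.20],max_speed=.12)
bot.move_ptp(hold(.06),OT)
bot.move_l(hold(.012),max_speed=.08)
s=bot.state(); print(s["opening"],s["clock"],(s["position"]-hold(.012)).round(4),NRM, [v.round(2) for v in favg()])
cr=lambda im,x,y,w,h:cv2.resize(im[y:y+h,x:x+w],(400,300),interpolation=cv2.INTER_CUBIC)
I=[]
for n in("scene","top"):
    c=bot.capture(n); pickle.dump(c,open(n+".pkl","wb"))
    P=np.array([SP,SP+.012*NRM,SP+(.012+.014)*NRM,SP+(.026+.052)*NRM])
    uv=cv2.projectPoints(P,c["rvec"],c["tvec"],c["mtx"],None)[0].reshape(-1,2); print(n,uv.round(1).tolist())
    im=c["pixels"].copy(); I.append(cr(im,*((310,190,80,60) if n=="scene" else (260,215,80,60))))
    for u in uv: cv2.circle(im,(int(u[0]*8),int(u[1]*8)),6,(0,255,0),-1,cv2.LINE_AA,3)
    I.append(cr(im,*((310,190,80,60) if n=="scene" else (260,215,80,60))))
cv2.imwrite("pics/stand.png",np.vstack([np.hstack(I[:2]),np.hstack(I[2:])])[:,:,::-1])
E
```

```text
0.22495703905040845 19.0917 [0.0002 0.0002 0.0002] [-0.32378383  0.01295826  0.94604234] [array([ 0.1 ,  0.2 , -0.77]), array([0.29, 0.51, 0.46])]
scene [[347.7, 253.3], [349.2, 248.3], [351.0, 242.5], [357.8, 220.2]]
top [[299.4, 253.1], [299.1, 254.1], [298.7, 255.3], [297.2, 259.9]]
```

View pics/stand.png

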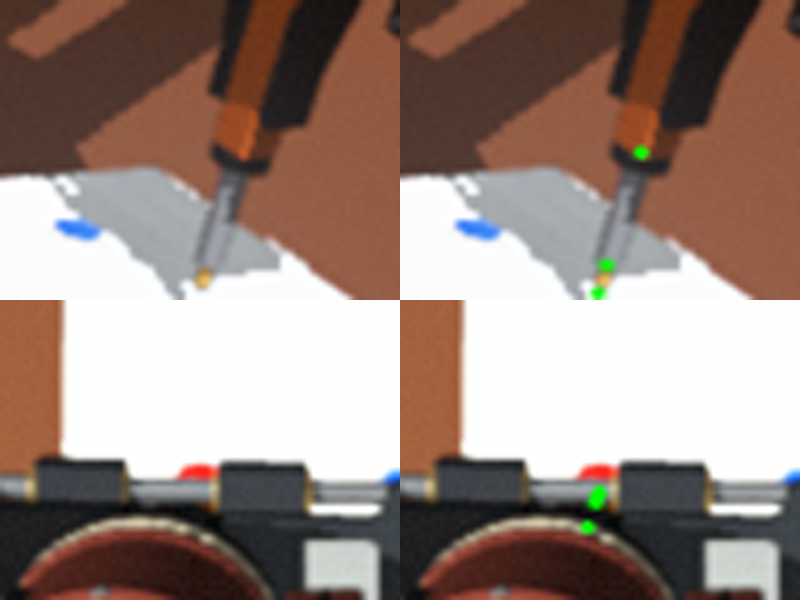

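The tip (scene about (350,247)) and the probe axis match the prediction to about 1 px, above the red spot. Pressing in steps with averaged force.

```bash
python3 - <<'E'
from h import *
f0=favg(40)[0]
for d in(.002,-.001,-.0025,-.004,-.006):
    hit=bot.move_l(hold(d),max_speed=.02,force_limit=8)
    f=favg(30)[0]-f0; s=bot.state()
    print(d,hit,"Fn",round(f@NRM,2),"all",f.round(2),"ach",round((s["position"]-SP)@NRM-.084,4),s["clock"])
    if hit: break
E
```

```text
0.002 False Fn 0.02 all [0.04 0.18 0.03] ach 0.002 21.3417
-0.001 False Fn 1.33 all [0.1  0.17 1.44] ach -0.0009 22.1417
-0.0025 False Fn 1.68 all [0.26 0.12 1.87] ach -0.0025 22.8917
-0.004 False Fn 2.49 all [-0.38  0.07  2.5 ] ach -0.004 23.6417
-0.006 False Fn 3.25 all [-1.    0.    3.09] ach -0.006 24.3917
```

```bash
python3 - <<'E'
from h import *
import cv2
c=bot.capture("scene"); im=c["pixels"]
uv=cv2.projectPoints(SP[None],c["rvec"],c["tvec"],c["mtx"],None)[0]; print(uv)
I=np.hstack([cv2.resize(im[225:275,320:380],(400,333),interpolation=cv2.INTER_CUBIC),cv2.resize(im[100:400,200:560],(400,333))])
cv2.imwrite("pics/fin.png",I[:,:,::-1]); f,_=favg(40); print(f@NRM,bot.state()["opening"])
E
```

```text
[[[347.6721119  253.28392867]]]
2.205700229078591 0.22482358069900132
```

View pics/fin.png

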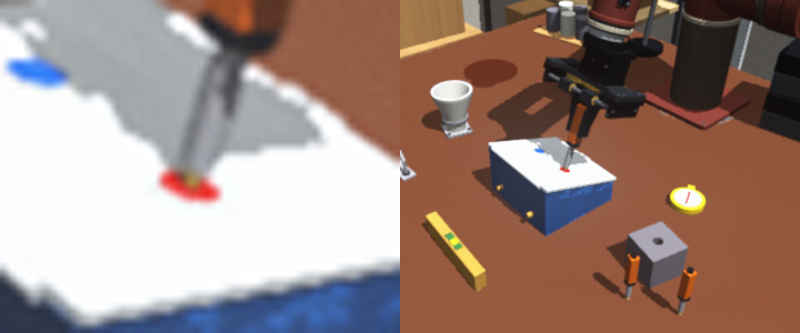

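The tip sits at the centre of the red spot (scene about (348,253)). The lid is shut, the force is right for half-in, and the bystanders haven't moved.

```bash
python3 -c "
from cell import bot
print(bot.close_job())"
```

```text
the job is handed in; nothing more can be done
None
```

I handed the job in with the lid shut and the arm still holding the orange probe on the red spot, square to the lid to within about 1 px in the camera check. The tip is pressed about 6 mm in at about 3 N, and the bystanders were left alone. I don't have the judge's result.

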